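# Pack out the clamping fixture and hold the stack clamped

### The arm

A 6-joint arm with a two-finger parallel gripper is mounted at the origin on the work surface. World frame = base frame: x ahead of the robot, y to its left, z up, the work surface at z = 0. Lengths are in m, angles in rad, forces in N, time in s.
With the tool pointing down it reaches from about 0.3 to 0.775 m from the base axis. Payload 14.6 kg.
Tool frame: the origin (TCP) lies at the very end of the fingers, on their centre line; the grasp point (between the pads) lies 19 mm behind it; z points along the fingers, y is the line along which they close (so a half turn about z gives the same grasp; the last joint's range is limited). The gripper opens to 94 mm and grips with 3 to 60 N. Pads are 16 mm wide; open, the fingers measure 119 mm over their backs; the gripper's body (75 mm by 177 mm) begins 78 mm behind the grasp point.
Start: joints at [-1.372, 0.3, 1.521, -0, 1.321, -0.067], TCP at [0.144, -0.531, 0.205] pointing down, gripper open.
Joint ranges: [-3.03, 3.03], [-0.79, 2.21], [0.23, 2.52], [-1.04, 4.18], [0, 3.07], [-2.55, 2.55]. Speed limits (rad/s): [2.22, 2.22, 2.57, 3.14, 3.14, 3.14].

### API

Orientations are given as [roll, pitch, yaw] about the fixed x, y, z axes, in that order (R = Rz(yaw) Ry(pitch) Rx(roll)).
In Python, from station import ctrl, cams gives the robot as it stands. The module is installed in compiled form; this text tells all that it offers.
- The arm moves only by the tool arm_command, never from a script. Its argument "plan" is a list that holds one entry, the list of rows, each a list of 7 numbers: the shift along the tool's x, y, z in fractions of the full range, 1 being 0.6 m, then the turn, a rotation vector about the tool's x, y, z in shares of 2 rad (1.0 is 2 rad), then the closure, from -1 (fully open) to 1 (shut). A call has 1 to 12 rows; each row is the pose to reach, as a shift and turn from the pose commanded when the call began, along the tool's axes at that moment; what a row does not reach only later rows make up. A row lasts 1/10 s, in which the tool goes at most 50 mm and 8.59 degrees, less where a joint would pass 70% of its speed; a pose out of reach is approached as far as the arm can. A call with a gripper value outside its range is refused whole. The fingers move at their own pace and stop on an object; "squeeze" is the grip in N (left out, the last holds). Time passes only in rows, so rows that repeat a pose let the fingers close. It gives the time, the measured TCP pose, the force, the opening and the grip force at its end, in the units of the state.
- ctrl.get_obs(): the state, without advancing time (a new reading comes with each control period).
- cams.camera(name): name is "side" or "top" or "wrist"; returns (picture, depth): 400x640x3 uint8, blue, green, red; 400x640 float32, m along the optical axis (not along the pixel's ray), 0 where there is no reading.
- cams.camera_info(name): a dict with "fx", "fy", "cx", "cy" (pixels), "world_to_cam" (4x4, takes a point from world to camera coordinates). Camera axes: x right, y down, z forward; pixel columns grow to the right and rows downward; lengths in m; the calibration is good to about 2 mm. The wrist camera is an equidistant fisheye: a pixel r from the principal point sees the ray r / f radians off the axis. A picture is of the moment at which its call begins: read the wrist's pose just before it. camera_info takes no time and is no camera call; for the wrist camera it gives the pose at the moment of the call.
- ctrl.hand_in(): hands the job in; it is judged then, once.
The state is a dict: "time_s": time; "qpos": joint angles; "joint_vel": joint speeds; "tau": joint torques, N m; "ee_pos": TCP position; "eef_rot": TCP orientation; "force": force on the tool from outside, world axes, zero at the start; "moment": the same for the moment, N m; "grip_width": finger opening in m; "grip_force": force on a finger pad.
Only numpy, scipy, OpenCV 4.12 (cv2) and the standard library are available. Lean on these libraries where they do the work, as an engineer would, in place of code of your own. Each camera call takes 0.05 s, during which the arm holds its last target. There are 200 camera calls.

### The job

On the test bench, fill the gap between the fixture's sliding jaw and its red sprung pad with blue spacer blocks, stood upright side by side, squarely across the middle of the bed, as many as it takes for the jaw to close on them. Then push the jaw along by its black post until you feel the stack tighten and the red pad give roughly half of its travel, and finish like that: keep hold of the post, touching nothing else, with the stack clamped between jaw and pad by your push alone. Leave unused spacers off the fixture, and the piston, the sensor and the pulley alone.

Things in the scene. Friction and masses are not known exactly. Their poses are not given: they have to be found in the camera images.
- fixture: dark steel bed of the clamping fixture, fixed to the bench, 320 (x) x 90 (y) mm, its flat top 15 mm above the bench. Origin: centre of the underside. Its x axis is the direction in which the jaw closes, towards the red pad
- carriage: sliding carriage with a 44 mm wide aluminium jaw in front (top 43 mm above the bench) and a housing behind it (top 57 mm). It slides only along the fixture's x, 0 (start) to 40 mm; a weak spring pushes it back: 2 N at the start, 4.4 N at 40 mm. Origin: under the jaw's front face, on the bed's top (15 mm above the bench); axes as the fixture's
- jaw_face (a point): centre of the jaw's flat front face, 30 mm above the bench, facing the fixture's +x. At the start, the gap (44 to 80 mm) is the distance along the fixture's x from here to pad_face
- post_grip (a point): point on the axis of the carriage's black upright round post, 20 mm diameter, 70 mm above the bench; the post's top is 90 mm above the bench and the metal at its foot 26 mm. It stands 95 mm behind the jaw face, 30 mm behind the housing's rear end; grip it across or push it from behind
- anvil: grey fixed block that carries the red sprung pad; it is clamped on the bed, at a different place along it each time. Block 40 x 70 mm, top 57 mm above the bench, its near face 34 mm behind the pad's face. Origin: on the bed's top surface, where the pad's face stands when the pad is not pressed; axes as the fixture's
- pad_face (a point): centre of the red pad's flat face, 30 mm above the bench, facing the jaw (fixture's -x); pad 44 mm wide, top 43 mm above the bench; it moves with the pad
- pad (a joint): how far the red pad is pushed in along the fixture's x, m: 0 free, 0.016 at its end stop; spring of 600 N/m with 2 N preload (about 7 N half way in)
- spacer0: blue spacer block, four alike: foot block 20 (its x, the thickness) x 40 (its y) x 30 mm high, with a lifting fin on top in the middle, 8 (x) x 28 (y) mm, from 30 to 58 mm above the underside; about 90 g, stands on the bench. Origin: centre of the underside, z up; half a turn about z makes no difference
- spacer1: blue spacer block, four alike: foot block 20 (its x, the thickness) x 40 (its y) x 30 mm high, with a lifting fin on top in the middle, 8 (x) x 28 (y) mm, from 30 to 58 mm above the underside; about 90 g, stands on the bench. Origin: centre of the underside, z up; half a turn about z makes no difference
- spacer2: blue spacer block, four alike: foot block 20 (its x, the thickness) x 40 (its y) x 30 mm high, with a lifting fin on top in the middle, 8 (x) x 28 (y) mm, from 30 to 58 mm above the underside; about 90 g, stands on the bench. Origin: centre of the underside, z up; half a turn about z makes no difference
- spacer3: blue spacer block, four alike: foot block 20 (its x, the thickness) x 40 (its y) x 30 mm high, with a lifting fin on top in the middle, 8 (x) x 28 (y) mm, from 30 to 58 mm above the underside; about 90 g, stands on the bench. Origin: centre of the underside, z up; half a turn about z makes no difference
- piston: bystander, leave alone: aluminium engine piston, 76 mm diameter, 70 mm high, standing; origin at the centre of its underside
- sensor: bystander, leave alone: black engine sensor lying flat, about 95 x 30 x 22 mm; origin under its middle
- pulley: bystander, leave alone: dark steel pulley hub, 64 mm diameter, 42 mm high, standing; origin at the centre of its underside
There are look-alikes about, which are no part of the job. Leave any green look-alike of the spacer3 alone.

How it is judged:
By the outcome, as a careful person would: the job done as asked, in the order asked, and still so for the second after the job is handed in, while the arm keeps its last pose, push and grip.
It also fails if it takes over 72 s, if anything falls off the work surface, if the arm or the gripper's body presses on something with over 40 N, if the wrist force passes 120 N, or if a joint passes its speed limit or range.

## Working session

There is one attempt and no reset: what is moved stays moved. The work goes in short steps, Python scripts to look and compute and a tool call to move; the robot and the scene stay as the last step left them, time stands still between calls to the robot, and variables do not carry over. Pictures are saved under pics/ and viewed, at most 10 in all, crops included, and the job is handed in when it is done.

Besides the shell and the picture viewer there is one more tool, called after "Request:" by a JSON object that holds its "op" and its "data". arm_command: Moves the arm, as the interface text tells. Its arguments: {"type":"object","properties":{"plan":{"type":"array"},"squeeze":{"type":"number"}},"required":["plan"]}

```bash
mkdir -p pics; ls
cat > h.py <<'E'
import numpy as np, cv2
from station import ctrl, cams
def ray(info,u,v,z):
    """intersect pinhole pixel ray with plane z"""
    T=np.linalg.inv(info["world_to_cam"]); d=T[:3,:3]@[(u-info["cx"])/info["fx"],(v-info["cy"])/info["fy"],1]
    o=T[:3,3]; return o+d*(z-o[2])/d[2]
def cloud(info,dep):
    v,u=np.mgrid[:dep.shape[0],:dep.shape[1]]
    P=np.stack([(u-info["cx"])/info["fx"]*dep,(v-info["cy"])/info["fy"]*dep,dep],-1)
    T=np.linalg.inv(info["world_to_cam"]); return P@T[:3,:3].T+T[:3,3]
E
python3 - <<'E'
from h import *
for n in ("top","side"):
    im,d=cams.camera(n); i=cams.camera_info(n)
    cv2.imwrite(f"pics/{n}.png",im); np.savez(f"{n}.npz",im=im,d=d)
    T=np.linalg.inv(i["world_to_cam"]); print(n,i["fx"],i["cx"],i["cy"],T.round(3).tolist(),(d>0).mean())
print(ctrl.get_obs())
E
```

```text
pics
top 402.1929787552577 321.555101164781 196.8225810500047 [[-0.002, -0.975, 0.221, 0.375], [-1.0, 0.001, -0.003, -0.038], [0.002, -0.221, -0.975, 1.048], [0.0, 0.0, 0.0, 1.0]] 0.99595703125
side 439.12480534306593 319.26156946279434 198.62684100178706 [[0.714, -0.467, 0.521, 0.164], [-0.7, -0.456, 0.55, -0.511], [-0.019, -0.757, -0.653, 0.632], [0.0, 0.0, 0.0, 1.0]] 0.99590625
{'time_s': 0.1, 'qpos': array([-1.37161220e+00,  3.00401282e-01,  1.52150655e+00, -1.10145275e-05,
        1.32066522e+00, -6.65820104e-02]), 'joint_vel': array([-1.11055282e-03, -5.61344815e-04, -1.84822723e-03, -1.28310106e-03,
        1.71671955e-03,  5.82389086e-05]), 'tau': array([-4.31463950e-04, -5.32641864e+01, -3.53283978e+01,  7.08699413e-02,
        2.34992226e-02, -7.12502151e-05]), 'ee_pos': array([ 0.14441672, -0.53047169,  0.20495615]), 'eef_rot': array([-3.14061372e+00, -5.45832203e-05,  2.65768845e-01]), 'force': array([ 0.31102819, -0.15210865, -0.64313462]), 'moment': array([ 0.03290147, -0.00641248, -0.0157486 ]), 'grip_force': 0.0, 'grip_width': 0.09404387659493356}
```

View pics/top.png

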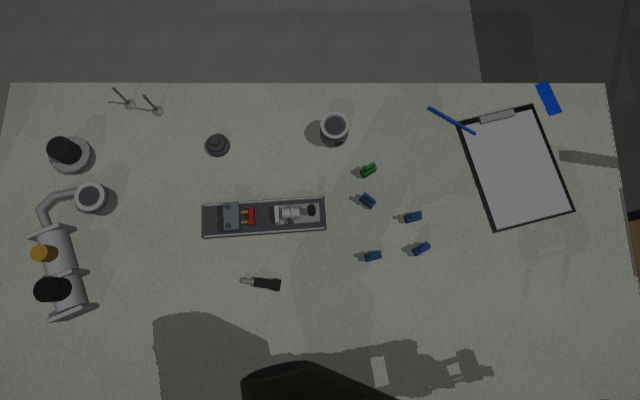

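View pics/side.png

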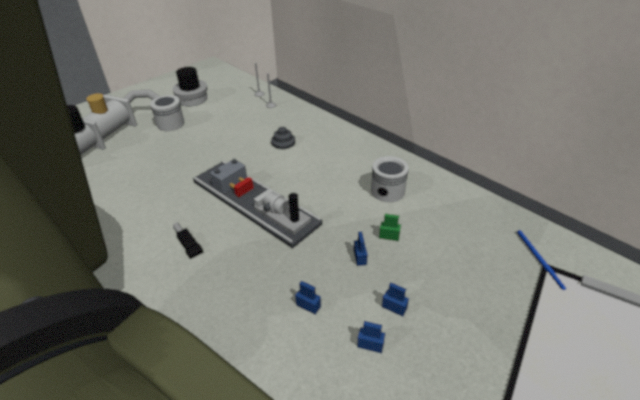

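Run:
```python
from h import *
for n in ("top","side"):
    z=np.load(f"{n}.npz"); im,d=z["im"],z["d"]; i=cams.camera_info(n); P=cloud(i,d)
    hsv=cv2.cvtColor(im,cv2.COLOR_BGR2HSV)
    for nm,lo,hi in (("blue",(105,120,40),(125,255,255)),("green",(45,100,40),(80,255,255)),("red",(0,150,60),(8,255,255))):
        m=cv2.inRange(hsv,lo,hi); k,lab,st,c=cv2.connectedComponentsWithStats(m)
        for j in range(1,k):
            if st[j,4]<25: continue
            p=P[lab==j]; p=p[(p[:,2]>-.01)&(p[:,2]<.1)]
            if len(p)<20: continue
            f=p[p[:,2]>np.percentile(p[:,2],97)-.012]
            q=p[p[:,2]>.008]
            if len(q)<10: continue
            r=cv2.minAreaRect((q[:,:2]*1000).astype(np.float32))
            e=np.linalg.eigh(np.cov(f[:,:2].T))[1][:,1]
            print(n,nm,c[j].round(0),st[j,4],"zmax",p[:,2].max().round(3),"fin",f.mean(0).round(3),"dir",np.degrees(np.arctan2(e[1],e[0])).round(1),"rect",np.round(r[0],1),np.round(r[1],1),round(r[2],1))
    # fixture bed: points z 10..20 mm near
    if n=="top":
        R=P[190:245,195:335].reshape(-1,3); s=R[(R[:,2]>.009)&(R[:,2]<.1)]
        r=cv2.minAreaRect((s[:,:2]*1000).astype(np.float32)); print("bed",r)
        for lo,hi in((.009,.02),(.03,.047),(.05,.062),(.075,.1)):
            t=s[(s[:,2]>lo)&(s[:,2]<hi)]; print(lo,len(t),t.mean(0).round(4),t.min(0).round(4),t.max(0).round(4))
    b=im[170:300,190:450] if n=="top" else im[140:360,150:430]
    if n=="top": cv2.imwrite("pics/topz.png",cv2.convertScaleAbs(cv2.resize(b,None,fx=3,fy=3,interpolation=cv2.INTER_CUBIC),alpha=1.8))
```

```text
top blue [452. 120.] 176 zmax 0.015 fin [ 0.827 -0.402  0.01 ] dir 57.5 rect [ 827.1 -400.5] [143.3  10. ] 58.1
top blue [368. 200.] 80 zmax 0.061 fin [ 0.598 -0.159  0.059] dir 52.8 rect [ 598.  -160.4] [37.1 18.5] 52.6
top blue [414. 217.] 102 zmax 0.062 fin [ 0.555 -0.276  0.058] dir 102.5 rect [ 551.5 -276.5] [15.9 39.1] 6.5
top blue [422. 248.] 96 zmax 0.064 fin [ 0.473 -0.292  0.059] dir 119.2 rect [ 472.8 -292.7] [16.9 39.5] 30.0
top blue [373. 256.] 101 zmax 0.062 fin [ 0.455 -0.169  0.058] dir 103.1 rect [ 454.3 -169.9] [17.3 39. ] 15.6
top green [369. 169.] 119 zmax 0.063 fin [ 0.68  -0.163  0.058] dir 119.2 rect [ 680.4 -164.2] [17.7 39.2] 31.3
top red [251. 216.] 88 zmax 0.049 fin [0.554 0.138 0.044] dir -176.7 rect [554.8 138.2] [14.7 43.1] 86.2
bed ((557.4844970703125, 111.0414810180664), (90.6269302368164, 321.1565856933594), 4.093358993530273)
0.009 2535 [0.5536 0.1201 0.0162] [ 0.5029 -0.052   0.009 ] [0.6115 0.2733 0.02  ]
0.03 324 [0.5543 0.1102 0.0401] [ 0.5163 -0.0314  0.03  ] [0.5887 0.2021 0.047 ]
0.05 608 [0.5542 0.1361 0.0572] [ 0.5164 -0.024   0.0501] [0.586
[... 183 characters left out ...]
 828.9 -398.8] [143.7   8.9] 58.3
side blue [360. 251.] 250 zmax 0.061 fin [ 0.596 -0.162  0.056] dir 52.8 rect [ 597.7 -159.2] [36.3 17.2] 52.7
side blue [308. 298.] 470 zmax 0.062 fin [ 0.455 -0.17   0.056] dir 103.3 rect [ 455.8 -169.2] [19.1 38.7] 16.4
side blue [395. 299.] 510 zmax 0.062 fin [ 0.555 -0.275  0.055] dir 103.3 rect [ 555.  -275.6] [17.6 38.8] 14.5
side blue [371. 337.] 563 zmax 0.062 fin [ 0.473 -0.292  0.056] dir 119.5 rect [ 473.  -292.2] [18.7 37.1] 33.2
side green [390. 228.] 390 zmax 0.061 fin [ 0.681 -0.163  0.055] dir 122.8 rect [ 680.  -163.3] [18.2 36.3] 31.2
side red [243. 187.] 211 zmax 0.048 fin [0.554 0.138 0.042] dir -177.9 rect [551.7 141.3] [32.9 42.4] 46.8
```

View pics/topz.png

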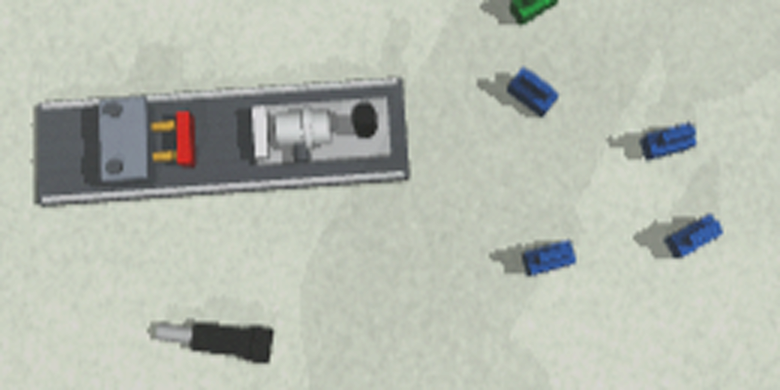

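```bash
cat >> h.py <<'E'
from scipy.spatial.transform import Rotation as Ro
def go(x,y,z,yaw):
    """tool-frame shift (mm) and turn to pose pointing down; yaw deg; nearest half turn not applied"""
    o=ctrl.get_obs(); R=Ro.from_euler("xyz",o["eef_rot"]); G=Ro.from_euler("xyz",[np.pi,0,np.radians(yaw)])
    s=R.inv().apply(np.array([x,y,z])-o["ee_pos"])*1000
    print("go",np.round(s,1).tolist(),np.round((R.inv()*G).as_rotvec(),3).tolist(),"from",o["ee_pos"].round(4),np.degrees(o["eef_rot"]).round(2),"t",round(o["time_s"],2),"w",round(o["grip_width"]*1000,1),"F",o["force"].round(1))
E
python3 - <<'E'
from h import *
th=np.radians(94.1); ex=np.array([np.cos(th),np.sin(th)]); ey=np.array([-np.sin(th),np.cos(th)])
c=np.array([.5575,.111])
for n,sl in (("top",np.s_[190:245,195:335]),("side",np.s_[150:250,185:330])):
    z=np.load(f"{n}.npz"); i=cams.camera_info(n); P=cloud(i,z["d"])[sl].reshape(-1,3); im=z["im"][sl].reshape(-1,3).astype(int)
    X=(P[:,:2]-c)@ex*1000; Y=(P[:,:2]-c)@ey*1000; Z=P[:,2]*1000
    ok=(abs(X)<165)&(abs(Y)<50)&(Z>8)
    print(n,"bed X",np.percentile(X[ok],[.5,99.5]),"Y",np.percentile(Y[ok],[.5,99.5]))
    red=(im[:,2]>2*im[:,1])&(im[:,2]>80)&ok
    for lo,hi in((18,36),(39,50)):
        m=red&(Z>lo)&(Z<hi); print("red",lo,m.sum(),np.percentile(X[m],[2,50,98]).round(1) if m.any() else "",np.percentile(Y[m],[2,98]).round(1) if m.any() else "")
    for lo,hi in((24,36),(39,46),(46,62)):
        m=ok&(X<20)&(abs(Y)<25)&(Z>lo)&(Z<hi)&~red; print("jaw",lo,m.sum(),np.percentile(X[m],[2,50,90,98,100]).round(1),np.percentile(Y[m],[2,98]).round(1))
    m=ok&(Z>75); print("post",X[m].mean(),Y[m].mean(),m.sum(),Z[m].max())
    m=ok&(X>50)&(Z>50)&(Z<62); print("anvil",np.percentile(X[m],[2,98]).round(1),np.percentile(Y[m],[2,98]).round(1))
go(.473,-.292,.16,29.3)
E
```

```text
top bed X [-158.68323978  157.06063624] Y [-44.51047869  45.01207915]
red 18 0  
red 39 74 [22.3 27.7 32.9] [-20.2  20.6]
jaw 24 428 [-144.2 -104.2  -46.9  -42.6  -30.4] [-24.5  24.5]
jaw 39 68 [-103.9  -37.9  -32.5  -31.   -30.4] [-21.   20.5]
jaw 46 256 [-127.2  -72.6  -52.7  -32.9  -31.2] [-15.2  21. ]
post -125.47413452289801 1.1827643690848733 56 96.17541296576049
anvil [56.3 95. ] [-33.   34.1]
side bed X [-158.7949601   157.94851895] Y [-44.23070864  43.86236903]
red 18 109 [22.7 24.5 34.4] [-21.3  20.6]
red 39 95 [23.  27.4 36. ] [-18.5  20.1]
jaw 24 549 [-143.6 -106.4  -46.3  -34.   -28. ] [-22.9  23.8]
jaw 39 153 [-133.2  -51.6  -31.1  -29.   -27.1] [-22.2  21.2]
jaw 46 368 [-132.8  -78.6  -55.3  -37.6  -30.8] [-14.4  21.3]
post -126.7469772057019 1.1087034792891597 119 92.93139608440303
anvil [57.  95.4] [-33.5  33.6]
go [379.7, -143.8, 45.1] [-0.001, -0.0, -0.246] from [ 0.1444 -0.5305  0.205 ] [-179.94   -0.     15.23] t 0.1 w 94.0 F [ 0.3 -0.2 -0.6]
```

Units first: shifts go in shares of 0.6 m and turns go in shares of 2 rad. So 380 mm / 600 = 0.6333, -144 mm / 600 = -0.24, -0.246 rad / 2 = -0.123.

Request:
{"op": "arm_command", "data": {"plan": [[[0.6333,-0.24,0.075,0,0,-0.123,0],[0.6333,-0.24,0.075,0,0,-0.123,0],[0.6333,-0.24,0.075,0,0,-0.123,0],[0.6333,-0.24,0.075,0,0,-0.123,0],[0.6333,-0.24,0.075,0,0,-0.123,0],[0.6333,-0.24,0.075,0,0,-0.123,0],[0.6333,-0.24,0.075,0,0,-0.123,0],[0.6333,-0.24,0.075,0,0,-0.123,0],[0.6333,-0.24,0.075,0,0,-0.123,0],[0.6333,-0.24,0.075,0,0,-0.123,0],[0.6333,-0.24,0.075,0,0,-0.123,0]]], "squeeze": 15}}

```text
time_s: 1.2
ee_pos: [0.4725, -0.2925, 0.1604]
eef_rot: [-3.141, 0.0, 0.511]
force: [0.1, -0.4, -0.3]
grip_width: 0.0473
grip_force: 0.0
```

Run:
```python
from h import *
go(.473,-.292,.035,29.3)
i=cams.camera_info("wrist"); im,d=cams.camera("wrist"); cv2.imwrite("pics/w1.png",im); np.savez("w1.npz",im=im,d=d)
print({k:np.round(v,3).tolist() for k,v in i.items() if k!="name"}, (d>0).mean())
```

```text
go [0.7, -0.2, 125.4] [-0.0, 0.0, 0.0] from [ 0.4725 -0.2925  0.1604] [-1.7998e+02  2.0000e-02  2.9300e+01] t 1.2 w 47.3 F [ 0.1 -0.4 -0.3]
{'fx': 309.707, 'fy': 309.707, 'cx': 320.054, 'cy': 201.94, 'world_to_cam': [[0.49, -0.872, -0.001, -0.485], [-0.844, -0.475, 0.251, 0.246], [-0.219, -0.123, -0.968, 0.415], [0.0, 0.0, 0.0, 1.0]]} 0.977984375
```

View pics/w1.png

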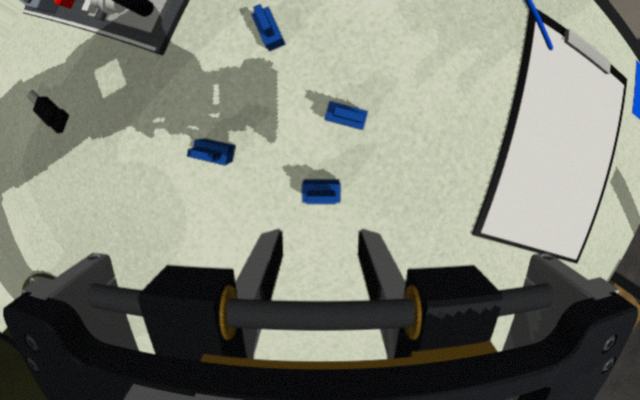

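```bash
cat >> h.py <<'E'
def wcloud(info,dep):
    v,u=np.mgrid[:dep.shape[0],:dep.shape[1]]; a=(u-info["cx"])/info["fx"]; b=(v-info["cy"])/info["fy"]
    r=np.hypot(a,b)+1e-9; k=np.tan(np.minimum(r,1.4))/r
    P=np.stack([a*k*dep,b*k*dep,dep],-1); T=np.linalg.inv(info["world_to_cam"]); return P@T[:3,:3].T+T[:3,3]
def blues(P,im,zf=(.049,.064),vmax=400):
    m=cv2.inRange(cv2.cvtColor(im,cv2.COLOR_BGR2HSV),(105,120,30),(125,255,255)); k,lab,st,c=cv2.connectedComponentsWithStats(m)
    for j in range(1,k):
        p=P[lab==j]; f=p[(p[:,2]>zf[0])&(p[:,2]<zf[1])]
        if st[j,4]<60 or len(f)<20: continue
        r=cv2.minAreaRect((f[:,:2]*1000).astype(np.float32)); q=p[(p[:,2]>.008)&(p[:,2]<.1)]; r2=cv2.minAreaRect((q[:,:2]*1000).astype(np.float32))
        print(c[j].round(),"fin",np.round(r[0],1),np.round(r[1],1),round(r[2],1),"all",np.round(r2[0],1),np.round(r2[1],1),round(r2[2],1),"z",np.percentile(p[:,2],[5,98]).round(3))
E
python3 - <<'E'
from h import *
z=np.load("w1.npz"); blues(wcloud(cams.camera_info("wrist"),z["d"]),z["im"])
E
```

```text
[267.  27.] fin [ 599.6 -157.8] [27.4  8.4] 51.6 all [ 599.5 -157.6] [40.1 18.7] 51.8 z [0.017 0.06 ]
[346. 115.] fin [ 556.3 -273.2] [ 8.6 28.1] 13.6 all [ 556.3 -273.3] [19.1 38.6] 15.4 z [0.03 0.06]
[212. 151.] fin [ 457.  -168.1] [ 7.7 27.2] 13.6 all [ 457.2 -167.6] [19.7 40.1] 14.9 z [0.015 0.06 ]
[321. 191.] fin [ 475.1 -290. ] [ 7.8 27.4] 27.9 all [ 475.2 -290. ] [19.1 38.2] 29.3 z [0.014 0.059]
```

Converted, 127 mm / 600 = 0.2117, 90 mm / 600 = 0.15.

Request:
{"op": "arm_command", "data": {"plan": [[[0.0033,-0.0008,0.0833,0,0,0,0],[0.0033,-0.0008,0.15,0,0,0,0],[0.0033,-0.0008,0.2117,0,0,0,0],[0.0033,-0.0008,0.2117,0,0,0,0],[0.0033,-0.0008,0.2117,0,0,0,1],[0.0033,-0.0008,0.2117,0,0,0,1],[0.0033,-0.0008,0.2117,0,0,0,1],[0.0033,-0.0008,0.2117,0,0,0,1],[0.0033,-0.0008,0.2117,0,0,0,1],[0.0033,-0.0008,0.2117,0,0,0,1]]], "squeeze": 20}}

```text
time_s: 2.25
ee_pos: [0.4756, -0.2914, 0.0356]
eef_rot: [3.138, -0.001, 0.512]
force: [-1.4, -1.5, 8.9]
grip_width: 0.0278
grip_force: 20.0
```

Run:
```python
from h import *
go(.474,-.291,.20,29.3)
go(.564,.031,.20,94.1)
```

```text
go [-1.1, -0.6, -164.4] [0.003, -0.001, 0.0] from [ 0.4756 -0.2914  0.0356] [ 1.7981e+02 -7.0000e-02  2.9330e+01] t 2.25 w 27.8 F [-1.4 -1.5  8.9]
go [235.1, -237.2, -164.9] [0.004, 0.001, -1.131] from [ 0.4756 -0.2914  0.0356] [ 1.7981e+02 -7.0000e-02  2.9330e+01] t 2.25 w 27.8 F [-1.4 -1.5  8.9]
```

Converted, -237 mm / 600 = -0.395, 235 mm / 600 = 0.3917, -1.131 rad / 2 = -0.5655.

Request:
{"op": "arm_command", "data": {"plan": [[[0,0,-0.0833,0,0,0,1],[0,0,-0.1667,0,0,0,1],[0.3917,-0.395,-0.2783,0,0,-0.5655,1],[0.3917,-0.395,-0.2783,0,0,-0.5655,1],[0.3917,-0.395,-0.2783,0,0,-0.5655,1],[0.3917,-0.395,-0.2783,0,0,-0.5655,1],[0.3917,-0.395,-0.2783,0,0,-0.5655,1],[0.3917,-0.395,-0.2783,0,0,-0.5655,1],[0.3917,-0.395,-0.2783,0,0,-0.5655,1],[0.3917,-0.395,-0.2783,0,0,-0.5655,1],[0.3917,-0.395,-0.2783,0,0,-0.5655,1],[0.3917,-0.395,-0.2783,0,0,-0.5655,1]]]}}

```text
time_s: 3.45
ee_pos: [0.5635, 0.0308, 0.2008]
eef_rot: [3.141, 0.0, 1.64]
force: [-0.7, -0.7, -1.6]
grip_width: 0.0277
grip_force: 20.0
```

Run:
```python
from h import *
go(.564,.031,.20,94.1)
i=cams.camera_info("wrist"); im,d=cams.camera("wrist"); cv2.imwrite("pics/w2.png",im); np.savez("w2.npz",im=im,d=d,W=i["world_to_cam"])
P=wcloud(i,d); blues(P,im,(.18,.24))
th=np.radians(94.1); ex=np.array([np.cos(th),np.sin(th)]); ey=np.array([-np.sin(th),np.cos(th)]); c=np.array([.5575,.111])
X=(P[...,:2]-c)@ex*1000; Y=(P[...,:2]-c)@ey*1000; Z=P[...,2]*1000
m=(abs(X)<175)&(abs(Y)<60)&(Z>9)&(Z<100)
m=(cv2.morphologyEx(m.astype(np.uint8),cv2.MORPH_OPEN,np.ones((3,3)))>0)
print("bed X",np.percentile(X[m],[1,50,99.7]),"Y",np.percentile(Y[m],[.3,99.7]))
b=im.astype(int); red=m&(b[...,2]>2*b[...,1])&(b[...,2]>80)
print("red",red.sum(),np.percentile(X[red],[1,5,50,95]),np.percentile(Y[red],[2,98]))
for x0 in range(-120,10,1): pass
j=m&(Z>39)&(Z<47)&(X>-60)&(X<10); print("jaw",j.sum(),np.percentile(X[j],[1,50,99]) if j.any() else "",np.percentile(Y[j],[2,98]) if j.any() else "")
a=m&(Z>52)&(Z<62)&(X>40)&(X<110); print("anvil",np.percentile(X[a],[1,99]),np.percentile(Y[a],[2,98]))
q=cv2.minAreaRect((P[a][:,:2]*1000).astype(np.float32)); print(q)
for s in (1,-1):   # bed edge direction
    pts=[(x,np.percentile((s*Y)[m&(abs(X-x)<5)],98)) for x in range(40,150,10) if (m&(abs(X-x)<5)).sum()>50]; print(s,np.polyfit(*zip(*pts),1))
```

```text
go [0.2, 0.6, 0.8] [0.0, 0.0, -0.003] from [0.5635 0.0308 0.2008] [1.7998e+02 1.0000e-02 9.3950e+01] t 3.45 w 27.7 F [-0.7 -0.7 -1.6]
[320. 240.] fin [563.9  34.8] [38.4 14.7] 4.4 all [0. 0.] [0. 0.] 0.0 z [0.175 0.224]
bed X [-118.7131074    13.19847995  148.08509259] Y [-45.60016306  43.90178979]
red 494 [25.42326833 25.64504865 31.8925018  37.55594664] [-21.81755952  20.78429271]
jaw 475 [-59.87754494 -33.50311147 -26.94862182] [-21.64943535  20.82947248]
anvil [59.7139693  97.68114487] [-34.19867275  33.00658454]
((552.369140625, 189.8153839111328), (70.17180633544922, 40.624183654785156), 5.817831516265869)
1 [-3.05043936e-03  4.23426561e+01]
-1 [3.49996413e-03 4.30996882e+01]
```

View pics/w2.png

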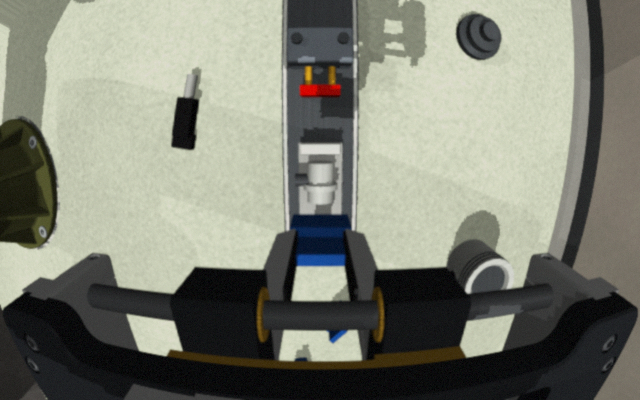

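Run:
```python
from h import *
z=np.load("w2.npz"); im,d=z["im"],z["d"]; i=dict(cams.camera_info("wrist")); i["world_to_cam"]=z["W"]; P=wcloud(i,d)
print("cam",np.linalg.inv(z["W"])[:3,3].round(3))
th=np.radians(93.9); ex=np.array([np.cos(th),np.sin(th)]); ey=np.array([-np.sin(th),np.cos(th)]); c=np.array([.5575,.111])
tcp=np.array([.5635,.0308]); print("tcp XY",(tcp-c)@ex*1000,(tcp-c)@ey*1000)
m=cv2.inRange(cv2.cvtColor(im,cv2.COLOR_BGR2HSV),(105,120,20),(125,255,255))>0; m[:190]=0;m[280:]=0
p=P[m]; X=(p[:,:2]-c)@ex*1000; Y=(p[:,:2]-c)@ey*1000
for lo in range(160,232,5):
    s=(p[:,2]*1000>=lo)&(p[:,2]*1000<lo+5)
    if s.sum()>5: print(lo,s.sum(),np.percentile(X[s],[2,50,98]).round(1),np.percentile(Y[s],[2,98]).round(1))
```

```text
cam [0.559 0.105 0.38 ]
tcp XY -80.42237090660703 -0.5312793616607234
165 23 [-70.3 -70.1 -69.9] [-19.3  16.5]
170 101 [-70.3 -69.9 -69.5] [-19.4  17.5]
175 93 [-70.5 -69.6 -69.3] [-19.6  17.2]
180 150 [-70.4 -69.9 -69.2] [-19.3  17.3]
185 121 [-70.4 -69.8 -69.3] [-19.2  16.8]
190 271 [-75.9 -70.2 -69.2] [-18.9  17. ]
195 477 [-76.5 -73.8 -70. ] [-16.2  13. ]
200 112 [-76.2 -75.9 -71.8] [-14.7  12.5]
205 163 [-76.6 -75.9 -74.1] [-14.3  12.6]
210 137 [-76.2 -75.8 -75.2] [-14.5  12.6]
215 191 [-76.5 -76.  -75.1] [-14.4  12.4]
220 718 [-83.  -78.7 -75.5] [-14.5  12.5]
225 9 [-80.1 -75.9 -73.6] [-15.   11.8]
```

Converted, 148 mm / 600 = 0.2467, 146 mm / 600 = 0.2433.

Request:
{"op": "arm_command", "data": {"plan": [[[0.075,-0.0007,0,0,0,0,1],[0.15,-0.0007,0,0,0,0,1],[0.15,-0.0007,0.0667,0,0,0,1],[0.15,-0.0007,0.1333,0,0,0,1],[0.15,-0.0007,0.1917,0,0,0,1],[0.15,-0.0007,0.225,0,0,0,1],[0.15,-0.0007,0.2367,0,0,0,1],[0.15,-0.0007,0.2433,0,0,0,1],[0.15,-0.0007,0.2467,0,0,0,1],[0.15,-0.0007,0.2467,0,0,0,1]]]}}

```text
time_s: 4.5
ee_pos: [0.5572, 0.1208, 0.0534]
eef_rot: [3.14, -0.0, 1.642]
force: [-0.2, -0.1, -0.9]
grip_width: 0.0278
grip_force: 20.0
```

Converted, 2.5 mm / 600 = 0.0042, 2 mm / 600 = 0.0033.

Request:
{"op": "arm_command", "data": {"plan": [[[0,0,0.0017,0,0,0,1],[0,0,0.0033,0,0,0,1],[0,0,0.0042,0,0,0,1],[0,0,0.0042,0,0,0,1]]]}}

```text
time_s: 4.9
ee_pos: [0.557, 0.121, 0.0506]
eef_rot: [3.141, 0.0, 1.643]
force: [-2.4, -0.6, 5.2]
grip_width: 0.0278
grip_force: 20.0
```

Converted, -150 mm / 600 = -0.25, -90 mm / 600 = -0.15.

Request:
{"op": "arm_command", "data": {"plan": [[[0,0,-0.0008,0,0,0,0.3],[0,0,-0.0008,0,0,0,0],[0,0,-0.0008,0,0,0,0],[0,0,-0.0008,0,0,0,0],[0,0,-0.0667,0,0,0,0],[0,0,-0.15,0,0,0,0],[-0.075,0,-0.25,0,0,0,0],[-0.15,0,-0.25,0,0,0,0],[-0.15,0,-0.25,0,0,0,0]]]}}

```text
time_s: 5.8
ee_pos: [0.564, 0.0282, 0.2024]
eef_rot: [3.138, 0.001, 1.641]
force: [0.1, 0.3, -1.4]
grip_width: 0.0468
grip_force: 0.0
```

```bash
cat > fx.py <<'E'
from h import *
i=cams.camera_info("wrist"); im,d=cams.camera("wrist"); cv2.imwrite("pics/w.png",im)
P=wcloud(i,d)
th=np.radians(93.9); ex=np.array([np.cos(th),np.sin(th)]); ey=np.array([-np.sin(th),np.cos(th)]); c=np.array([.5575,.111])
t=ctrl.get_obs()["ee_pos"][:2]; print("tcp XY",((t-c)@ex*1000).round(1),((t-c)@ey*1000).round(1))
X=(P[...,:2]-c)@ex*1000; Y=(P[...,:2]-c)@ey*1000; Z=P[...,2]*1000
near=(abs(X)<165)&(abs(Y)<44)&(Z>9)&(Z<110); b=im.astype(int)
red=near&(b[...,2]>2*b[...,1])&(b[...,2]>80)
if red.any(): print("pad",np.percentile(X[red],[2,95]).round(1),np.percentile(Y[red],[2,98]).round(1))
bl=(near&(cv2.inRange(cv2.cvtColor(im,cv2.COLOR_BGR2HSV),(105,120,20),(125,255,255))>0)).astype(np.uint8)
ft=bl*((Z>41)&(Z<50)); fn=bl*((Z>69)&(Z<78))
for nm,m in(("foot",ft),("fin",fn)):
    k,lab,st,_=cv2.connectedComponentsWithStats(m.astype(np.uint8))
    for j in range(1,k):
        if st[j,4]<40: continue
        s=lab==j; r=cv2.minAreaRect(np.c_[X[s],Y[s]].astype(np.float32)); print(nm,st[j,4],np.percentile(X[s],[2,98]).round(1),np.percentile(Y[s],[2,98]).round(1),"rect",np.round(r[0],1),np.round(r[1],1),round(r[2],1))
j=near&(Z>39)&(Z<46)&(X<5)&(X>-60)&(bl==0)&(abs(Y)<25); 
if j.any(): print("jaw",np.percentile(X[j],[50,95,99]).round(1),np.percentile(Y[j],[2,98]).round(1))
E
python3 fx.py
python3 - <<'E'
from h import *
go(.457,-.168,.16,13.5)
E
```

```text
tcp XY -83.2 -0.7
pad [25.3 37. ] [-22.1  21. ]
foot 413 [ 0.7 19.3] [-20.   18.7] rect [10.6 -0.1] [19.9 39.9] 0.2
fin 227 [ 6.9 14. ] [-13.5  13.1] rect [10.4 -0.6] [ 7.1 27.6] 0.4
jaw [-33.2 -27.7 -27.6] [-22.5  20. ]
go [-188.1, -120.2, 41.4] [0.002, -0.001, 1.404] from [0.5638 0.028  0.2016] [1.7986e+02 3.0000e-02 9.3950e+01] t 5.85 w 47.2 F [-0.1 -1.3  0.9]
```

Converted, -188 mm / 600 = -0.3133, -120 mm / 600 = -0.2, 1.404 rad / 2 = 0.702.

Request:
{"op": "arm_command", "data": {"plan": [[[-0.3133,-0.2,0,0,0,0.702,0],[-0.3133,-0.2,0,0,0,0.702,0],[-0.3133,-0.2,0,0,0,0.702,0],[-0.3133,-0.2,0.07,0,0,0.702,0],[-0.3133,-0.2,0.07,0,0,0.702,0],[-0.3133,-0.2,0.07,0,0,0.702,0],[-0.3133,-0.2,0.07,0,0,0.702,0],[-0.3133,-0.2,0.07,0,0,0.702,0],[-0.3133,-0.2,0.07,0,0,0.702,0],[-0.3133,-0.2,0.07,0,0,0.702,0],[-0.3133,-0.2,0.07,0,0,0.702,0],[-0.3133,-0.2,0.07,0,0,0.702,0]]]}}

```text
time_s: 7.05
ee_pos: [0.457, -0.1643, 0.1574]
eef_rot: [-3.141, 0.001, 0.241]
force: [0.2, 0.2, -0.1]
grip_width: 0.047
grip_force: 0.0
```

Run:
```python
from h import *
i=cams.camera_info("wrist"); im,d=cams.camera("wrist"); blues(wcloud(i,d),im)
go(.457,-.168,.0355,13.5)
```

```text
[348.  58.] fin [ 599.5 -156.3] [28.   7.7] 52.6 all [ 599.2 -156.3] [39.7 19.3] 53.4 z [0.017 0.06 ]
[99. 58.] fin [557.1 117.6] [ 6.7 28.2] 86.6 all [559.5 141.3] [63.8 45.5] 89.9 z [0.021 0.074]
[444. 130.] fin [ 556.3 -272.4] [ 8.3 26.9] 14.1 all [ 556.3 -271.8] [18.7 39.8] 14.6 z [0.015 0.059]
[324. 195.] fin [ 457.2 -166.7] [ 7.2 27.5] 14.3 all [ 457.4 -166.4] [19.7 38.6] 15.6 z [0.018 0.059]
go [-0.8, 3.5, 122.0] [-0.001, 0.001, 0.005] from [ 0.4571 -0.1645  0.1575] [-1.7997e+02  3.0000e-02  1.3810e+01] t 7.1 w 46.7 F [0.6 1.1 0.4]
```

Converted, 121 mm / 600 = 0.2017, 2.3 mm / 600 = 0.0038.

Request:
{"op": "arm_command", "data": {"plan": [[[-0.0008,0.0038,0.075,0,0,0,0],[-0.0008,0.0038,0.15,0,0,0,0],[-0.0008,0.0038,0.1867,0,0,0,0],[-0.0008,0.0038,0.2017,0,0,0,0],[-0.0008,0.0038,0.2017,0,0,0,0],[-0.0008,0.0038,0.2017,0,0,0,1],[-0.0008,0.0038,0.2017,0,0,0,1],[-0.0008,0.0038,0.2017,0,0,0,1],[-0.0008,0.0038,0.2017,0,0,0,1],[-0.0008,0.0038,0.2017,0,0,0,1]]]}}

```text
time_s: 8.1
ee_pos: [0.4577, -0.1676, 0.038]
eef_rot: [3.14, -0.002, 0.239]
force: [-0.2, -0.1, 7.6]
grip_width: 0.0276
grip_force: 20.0
```

Run:
```python
from h import *
go(.564,.029,.20,93.9)
```

```text
go [150.0, -165.7, -162.0] [0.002, -0.0, -1.4] from [ 0.4577 -0.1676  0.038 ] [ 1.7993e+02 -9.0000e-02  1.3680e+01] t 8.1 w 27.6 F [-0.2 -0.1  7.6]
```

Converted, -166 mm / 600 = -0.2767, -163 mm / 600 = -0.2717, -1.4 rad / 2 = -0.7.

Request:
{"op": "arm_command", "data": {"plan": [[[0,0,-0.0833,0,0,0,1],[0,0,-0.1667,0,0,0,1],[0.25,-0.2767,-0.2717,0,0,-0.7,1],[0.25,-0.2767,-0.2717,0,0,-0.7,1],[0.25,-0.2767,-0.2717,0,0,-0.7,1],[0.25,-0.2767,-0.2717,0,0,-0.7,1],[0.25,-0.2767,-0.2717,0,0,-0.7,1],[0.25,-0.2767,-0.2717,0,0,-0.7,1],[0.25,-0.2767,-0.2717,0,0,-0.7,1],[0.25,-0.2767,-0.2717,0,0,-0.7,1],[0.25,-0.2767,-0.2717,0,0,-0.7,1],[0.25,-0.2767,-0.2717,0,0,-0.7,1]]]}}

```text
time_s: 9.3
ee_pos: [0.5635, 0.0295, 0.2001]
eef_rot: [-3.142, -0.0, 1.645]
force: [0.7, -0.5, -1.2]
grip_width: 0.0277
grip_force: 20.0
```

```bash
cat >> fx.py <<'E'
h=(cv2.inRange(cv2.cvtColor(im,cv2.COLOR_BGR2HSV),(105,120,20),(125,255,255))>0)&(Z>120)&(Z<260)
if h.sum()>200:
    zz=Z[h]; f=h&(Z<np.percentile(zz,2)+26); print("held bottom z",np.percentile(zz,1).round(1),"front X",np.percentile(X[f],[5,50,98]).round(1),"Y",np.percentile(Y[f],[2,98]).round(1))
    l=[np.median(X[f&(Y<-8)]),np.median(X[f&(Y>8)])]; print("front X at -Y,+Y",l)
E
python3 fx.py
python3 - <<'E'
from h import *
go(.564,.029,.20,93.9)
E
```

```text
tcp XY -81.7 -0.4
pad [25.6 37.4] [-21.7  21.8]
foot 469 [ 1.  20.7] [-19.5  18.9] rect [10.9 -0.3] [19.8 38.5] 0.3
fin 203 [ 7.3 13.4] [-13.9  13.4] rect [10.3 -0.3] [ 6.1 27.4] 0.5
jaw [-33.6 -27.2 -27. ] [-21.9  20. ]
held bottom z 167.0 front X [-77.5 -72.1 -70.9] Y [-19.1  17. ]
front X at -Y,+Y [np.float64(-71.66584059885106), np.float64(-72.30219653563279)]
go [-0.5, 0.5, 0.1] [-0.0, -0.0, 0.006] from [0.5634 0.0295 0.2001] [-179.99   -0.     94.24] t 9.35 w 27.6 F [-0.1  0.7 -1.1]
```

Converted, 147 mm / 600 = 0.245, 145 mm / 600 = 0.2417, 0.006 rad / 2 = 0.003.

Request:
{"op": "arm_command", "data": {"plan": [[[0.0667,-0.0008,0,0,0,0.003,1],[0.1142,-0.0008,0,0,0,0.003,1],[0.1142,-0.0008,0.0667,0,0,0.003,1],[0.1142,-0.0008,0.1333,0,0,0.003,1],[0.1142,-0.0008,0.1917,0,0,0.003,1],[0.1142,-0.0008,0.2217,0,0,0.003,1],[0.1142,-0.0008,0.235,0,0,0.003,1],[0.1142,-0.0008,0.2417,0,0,0.003,1],[0.1142,-0.0008,0.245,0,0,0.003,1],[0.1142,-0.0008,0.245,0,0,0.003,1]]]}}

```text
time_s: 10.35
ee_pos: [0.5589, 0.0978, 0.0538]
eef_rot: [3.14, -0.0, 1.633]
force: [0.5, 0.2, -0.5]
grip_width: 0.0278
grip_force: 20.0
```

Converted, 1.5 mm / 600 = 0.0025, 1 mm / 600 = 0.0017.

Request:
{"op": "arm_command", "data": {"plan": [[[0,0,0.0017,0,0,0,1],[0,0,0.0025,0,0,0,1],[0,0,0.0025,0,0,0,1]]]}}

```text
time_s: 10.65
ee_pos: [0.5592, 0.0978, 0.0529]
eef_rot: [3.139, -0.0, 1.633]
force: [-0.6, -1.2, 7.5]
grip_width: 0.0278
grip_force: 20.0
```

Contact felt. Release, rise, back off to view.

Converted, -145 mm / 600 = -0.2417, -90 mm / 600 = -0.15.

Request:
{"op": "arm_command", "data": {"plan": [[[0,0,-0.0008,0,0,0,0.3],[0,0,-0.0008,0,0,0,0],[0,0,-0.0008,0,0,0,0],[0,0,-0.0008,0,0,0,0],[0,0,-0.0667,0,0,0,0],[0,0,-0.15,0,0,0,0],[-0.0583,0,-0.2417,0,0,0,0],[-0.1167,0,-0.2417,0,0,0,0],[-0.1167,0,-0.2417,0,0,0,0]]]}}

```text
time_s: 11.55
ee_pos: [0.5638, 0.0244, 0.1991]
eef_rot: [3.137, 0.001, 1.63]
force: [-0.2, 0.6, -0.6]
grip_width: 0.047
grip_force: 0.0
```

```bash
python3 fx.py
python3 - <<'E'
from h import *
z=cv2.imread("pics/w.png"); cv2.imwrite("pics/w5.png",cv2.resize(z[0:220,220:420],None,fx=2.5,fy=2.5,interpolation=cv2.INTER_CUBIC))
im,d=cams.camera("top"); P=cloud(cams.camera_info("top"),d); s=P[190:245,195:335].reshape(-1,3); m=(s[:,2]>.078)&(s[:,2]<.1); print("post top-cam",s[m].mean(0) if m.any() else "")
o=ctrl.get_obs(); print(o["ee_pos"],o["eef_rot"])
E
```

```text
tcp XY -85.0 0.1
pad [25.4 37.9] [-21.8  20.9]
foot 423 [ 0.3 19.7] [-20.4  18. ] rect [ 9.9 -0.8] [39.5 19.6] 89.4
foot 425 [-22.6  -4. ] [-20.3  18.1] rect [-12.8  -1.1] [38.6 19.5] 89.7
fin 239 [ 6.3 14.1] [-13.9  13.3] rect [10.2 -0.3] [27.3  7.9] 89.6
fin 238 [-17.7  -8.8] [-14.7  12.6] rect [-13.2  -1. ] [27.5  8.9] 89.7
jaw [-33.4 -27.9   0.1] [-22.   19.7]
post top-cam 
[0.56272069 0.02738043 0.19643482] [ 3.14146008e+00 -1.50300347e-04  1.63124610e+00]
```

View pics/w5.png

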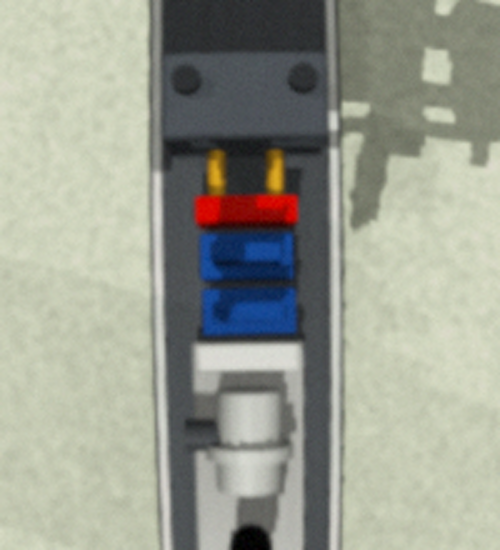

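Run:
```python
from h import *
go(.5662,-.0122,.1964,93.9)
```

```text
go [-39.7, 1.1, 0.0] [0.0, -0.0, -0.008] from [0.5627 0.0274 0.1964] [ 1.7999e+02 -1.0000e-02  9.3460e+01] t 11.65 w 46.8 F [-0.8  0.4 -0.6]
```

Converted, 145 mm / 600 = 0.2417, -39.7 mm / 600 = -0.0662, -0.008 rad / 2 = -0.004.

Request:
{"op": "arm_command", "data": {"plan": [[[-0.0662,0.0018,0,0,0,-0.004,0],[-0.0662,0.0018,0,0,0,-0.004,0],[-0.0662,0.0018,0.0667,0,0,-0.004,0],[-0.0662,0.0018,0.1333,0,0,-0.004,0],[-0.0662,0.0018,0.1917,0,0,-0.004,0],[-0.0662,0.0018,0.225,0,0,-0.004,0],[-0.0662,0.0018,0.2417,0,0,-0.004,0],[-0.0662,0.0018,0.2417,0,0,-0.004,0],[-0.0662,0.0018,0.2417,0,0,-0.004,0]]]}}

```text
time_s: 12.55
ee_pos: [0.5668, -0.0112, 0.0523]
eef_rot: [3.141, 0.0, 1.641]
force: [-0.1, -0.1, 0.7]
grip_width: 0.0468
grip_force: 0.0
```

Request:
{"op": "arm_command", "data": {"plan": [[[0,0,0,0,0,0,1],[0,0,0,0,0,0,1],[0,0,0,0,0,0,1],[0,0,0,0,0,0,1],[0,0,0,0,0,0,1],[0,0,0,0,0,0,1],[0,0,0,0,0,0,1]]], "squeeze": 40}}

```text
time_s: 13.25
ee_pos: [0.5666, -0.0117, 0.0518]
eef_rot: [3.141, 0.0, 1.641]
force: [-0.3, 1.0, 4.8]
grip_width: 0.0194
grip_force: 40.0
```

Request:
{"op": "arm_command", "data": {"plan": [[[0.0017,0,0,0,0,0,1],[0.0033,0,0,0,0,0,1],[0.005,0,0,0,0,0,1],[0.0067,0,0,0,0,0,1],[0.0083,0,0,0,0,0,1],[0.01,0,0,0,0,0,1],[0.0117,0,0,0,0,0,1],[0.0133,0,0,0,0,0,1],[0.015,0,0,0,0,0,1],[0.0167,0,0,0,0,0,1],[0.0167,0,0,0,0,0,1],[0.0167,0,0,0,0,0,1]]]}}

```text
time_s: 14.45
ee_pos: [0.5659, -0.002, 0.0518]
eef_rot: [3.141, 0.001, 1.641]
force: [-0.5, -2.4, 5.5]
grip_width: 0.0195
grip_force: 40.0
```

Converted, 1 mm / 600 = 0.0017.

Request:
{"op": "arm_command", "data": {"plan": [[[0.0017,0,0,0,0,0,1],[0.0017,0,0,0,0,0,1],[0.0017,0,0,0,0,0,1]]]}}

```text
time_s: 14.75
ee_pos: [0.5658, -0.001, 0.0518]
eef_rot: [3.141, 0.001, 1.641]
force: [-0.1, -1.9, 5.1]
grip_width: 0.0195
grip_force: 40.0
```

Converted, 1 mm / 600 = 0.0017.

Request:
{"op": "arm_command", "data": {"plan": [[[0.0017,0,0,0,0,0,1],[0.0017,0,0,0,0,0,1],[0.0017,0,0,0,0,0,1]]]}}

```text
time_s: 15.05
ee_pos: [0.5658, -0.0, 0.0518]
eef_rot: [3.141, 0.001, 1.641]
force: [0.1, -2.2, 5.2]
grip_width: 0.0196
grip_force: 40.0
```

Converted, 1 mm / 600 = 0.0017.

Request:
{"op": "arm_command", "data": {"plan": [[[0.0017,0,0,0,0,0,1],[0.0017,0,0,0,0,0,1],[0.0017,0,0,0,0,0,1]]]}}

```text
time_s: 15.35
ee_pos: [0.5657, 0.0009, 0.0518]
eef_rot: [3.141, 0.001, 1.641]
force: [0.2, -3.5, 5.6]
grip_width: 0.0192
grip_force: 40.0
```

Converted, 1 mm / 600 = 0.0017.

Request:
{"op": "arm_command", "data": {"plan": [[[0.0017,0,0,0,0,0,1],[0.0017,0,0,0,0,0,1],[0.0017,0,0,0,0,0,1]]]}}

```text
time_s: 15.65
ee_pos: [0.5656, 0.0018, 0.0518]
eef_rot: [3.141, 0.001, 1.641]
force: [0.5, -3.9, 4.9]
grip_width: 0.0192
grip_force: 40.0
```

Converted, 1 mm / 600 = 0.0017.

Request:
{"op": "arm_command", "data": {"plan": [[[0.0017,0,0,0,0,0,1],[0.0017,0,0,0,0,0,1],[0.0017,0,0,0,0,0,1]]]}}

```text
time_s: 15.95
ee_pos: [0.5656, 0.0026, 0.0518]
eef_rot: [3.141, 0.001, 1.641]
force: [0.6, -4.6, 5.0]
grip_width: 0.0192
grip_force: 40.0
```

Converted, 1 mm / 600 = 0.0017.

Request:
{"op": "arm_command", "data": {"plan": [[[0.0017,0,0,0,0,0,1],[0.0017,0,0,0,0,0,1],[0.0017,0,0,0,0,0,1]]]}}

```text
time_s: 16.25
ee_pos: [0.5655, 0.0035, 0.0518]
eef_rot: [3.141, 0.001, 1.641]
force: [1.2, -6.6, 5.6]
grip_width: 0.0194
grip_force: 40.0
```

Converted, 1 mm / 600 = 0.0017.

Request:
{"op": "arm_command", "data": {"plan": [[[0.0017,0,0,0,0,0,1],[0.0017,0,0,0,0,0,1],[0.0017,0,0,0,0,0,1]]]}}

```text
time_s: 16.55
ee_pos: [0.5654, 0.0044, 0.0518]
eef_rot: [3.141, 0.001, 1.641]
force: [0.3, -7.4, 5.6]
grip_width: 0.0196
grip_force: 40.0
```

Converted, 1 mm / 600 = 0.0017.

Request:
{"op": "arm_command", "data": {"plan": [[[0.0017,0,0,0,0,0,1],[0.0017,0,0,0,0,0,1],[0.0017,0,0,0,0,0,1]]]}}

```text
time_s: 16.85
ee_pos: [0.5654, 0.0053, 0.0518]
eef_rot: [3.141, 0.001, 1.641]
force: [0.1, -7.3, 6.0]
grip_width: 0.0194
grip_force: 40.0
```

```bash
python3 fx.py
python3 - <<'E'
from h import *
F=[]
for _ in range(4):
    im,d=cams.camera("side"); F.append(ctrl.get_obs()["force"])
print(np.mean(F,0).round(2)); cv2.imwrite("pics/s6.png",cv2.resize(im[130:260,160:340],None,fx=4,fy=4,interpolation=cv2.INTER_CUBIC))
i=cams.camera_info("side"); 
th=np.radians(93.9); ex=np.array([np.cos(th),np.sin(th)]); ey=np.array([-np.sin(th),np.cos(th)]); c=np.array([.5575,.111])
for f in(np.load("side.npz"),dict(im=im,d=d)):
    P=cloud(i,f["d"]); b=f["im"].astype(int); X=(P[...,:2]-c)@ex*1000; Y=(P[...,:2]-c)@ey*1000; Z=P[...,2]*1000
    m=(b[...,2]>2*b[...,1])&(b[...,2]>80)&(abs(Y)<30)&(X>0)&(X<60)
    t=m&(Z>39)&(Z<48); print("red top X",t.sum(),np.percentile(X[t],[2,20,50,80]).round(1))
E
```

```text
tcp XY -106.0 -0.7
pad [23.6 41.2] [-22.  21.]
foot 1956 [-9.8 26.3] [-20.5  18.7] rect [ 9.4 -0.8] [38.9 40.6] 0.8
fin 817 [15.2 22.6] [-13.6  12.8] rect [18.8 -0.6] [ 8.1 28.3] 0.5
fin 887 [-4.5  3.4] [-14.6  12.2] rect [-0.5 -1.1] [ 8.3 28. ] 0.4
jaw [-16.7 -10.6 -10.2] [-21.9  21.1]
[ 0.13 -7.73  5.35]
red top X 94 [23.  24.6 27.4 32.2]
red top X 28 [29.8 31.4 34.5 38.5]
```

Converted, 2 mm / 600 = 0.0033, 1 mm / 600 = 0.0017.

Request:
{"op": "arm_command", "data": {"plan": [[[0.0017,0,0,0,0,0,1],[0.0033,0,0,0,0,0,1],[0.0033,0,0,0,0,0,1],[0.0033,0,0,0,0,0,1],[0.0033,0,0,0,0,0,1]]]}}

```text
time_s: 17.6
ee_pos: [0.5653, 0.0072, 0.0518]
eef_rot: [3.141, 0.002, 1.641]
force: [0.7, -8.7, 5.3]
grip_width: 0.0193
grip_force: 40.0
```

Converted, 1.5 mm / 600 = 0.0025, 1 mm / 600 = 0.0017.

Request:
{"op": "arm_command", "data": {"plan": [[[0.0017,0,0,0,0,0,1],[0.0025,0,0,0,0,0,1],[0.0025,0,0,0,0,0,1],[0.0025,0,0,0,0,0,1],[0.0025,0,0,0,0,0,1]]]}}

```text
time_s: 18.1
ee_pos: [0.5651, 0.0085, 0.0518]
eef_rot: [3.141, 0.002, 1.64]
force: [0.0, -9.4, 5.4]
grip_width: 0.0195
grip_force: 40.0
```

```bash
python3 fx.py
python3 - <<'E'
from h import *
F=[]
for _ in range(6):
    im,d=cams.camera("side"); o=ctrl.get_obs(); F.append(o["force"])
print(np.mean(F,0).round(2),o["ee_pos"].round(4)); cv2.imwrite("pics/s7.png",cv2.resize(im[130:260,160:340],None,fx=4,fy=4,interpolation=cv2.INTER_CUBIC))
i=cams.camera_info("side"); 
th=np.radians(93.9); ex=np.array([np.cos(th),np.sin(th)]); ey=np.array([-np.sin(th),np.cos(th)]); c=np.array([.5575,.111])
# wrist view, before/after: pad back edge on its top face
for nm in("w2","w6"):
    if nm=="w2": z=np.load("w2.npz"); W,iw,dw=z["W"],z["im"],z["d"]; ii=dict(cams.camera_info("wrist")); ii["world_to_cam"]=W
    else: ii=cams.camera_info("wrist"); iw,dw=cams.camera("wrist")
    P=wcloud(ii,dw); b=iw.astype(int); X=(P[...,:2]-c)@ex*1000; Y=(P[...,:2]-c)@ey*1000; Z=P[...,2]*1000
    t=(b[...,2]>2*b[...,1])&(b[...,2]>80)&(abs(Y)<19)&(Z>38)&(Z<48)&(X>15)&(X<60)
    a=(Z>52)&(Z<62)&(X>45)&(X<110)&(abs(Y)<28)
    print(nm,"pad top",t.sum(),np.percentile(X[t],[2,10,50,90,98]).round(1),"anvil",np.percentile(X[a],[1,99]).round(1))
E
```

```text
tcp XY -102.8 -0.7
pad [26.6 44.2] [-22.   20.9]
foot 1976 [-6.6 29.3] [-20.5  18.7] rect [12.5 -0.8] [38.7 40.7] 0.9
fin 811 [18.4 25.9] [-13.6  12.8] rect [22.3 -0.6] [28.2  8.3] 89.4
fin 896 [-1.3  6.6] [-14.5  12.2] rect [ 2.7 -1.1] [27.9  8.4] 89.6
jaw [-13.5  -7.5  -7.1] [-21.9  21.2]
[ 0.4  -9.71  5.61] [0.5651 0.0085 0.0518]
w2 pad top 402 [25.5 26.5 31.9 36.5 37.6] anvil [59.7 97.6]Traceback (most recent call last):
  File "<stdin>", line 15, in <module>
    return _quantile_unchecked(
        a, q, axis, out, overwrite_input, method, keepdims, weights)
    return _ureduce(a,
                    func=_quantile_ureduce_func,
    ...<5 lines>...
                    overwrite_input=overwrite_input,
                    method=method)
    r = func(a, **kwargs)
    result = _quantile(arr,
                       quantiles=q,
    ...<2 lines>...
                       out=out,
                       weights=wgt)
    slices_having_nans = np.isnan(arr[-1, ...])
                                  ~~~^^^^^^^^^
IndexError: index -1 is out of bounds for axis 0 with size 0
```

View pics/s7.png

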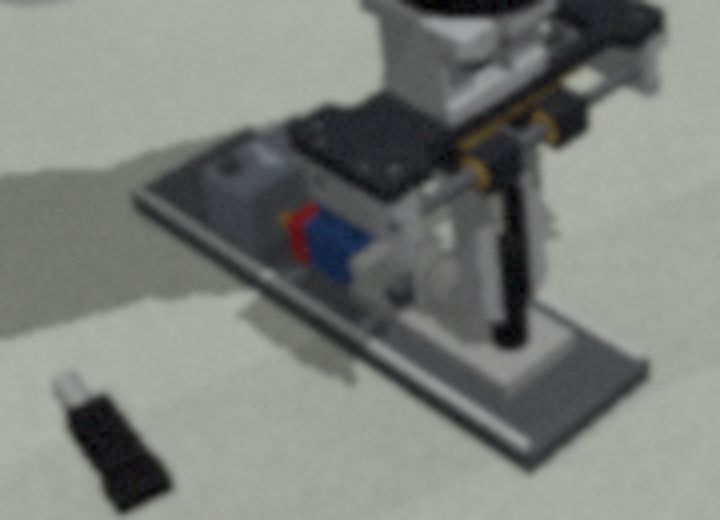

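Converted, 0.7 mm / 600 = 0.0012.

Request:
{"op": "arm_command", "data": {"plan": [[[0.0012,0,0,0,0,0,1],[0.0012,0,0,0,0,0,1],[0.0012,0,0,0,0,0,1],[0.0012,0,0,0,0,0,1],[0.0012,0,0,0,0,0,1],[0.0012,0,0,0,0,0,1],[0.0012,0,0,0,0,0,1],[0.0012,0,0,0,0,0,1]]]}}

```text
time_s: 19.3
ee_pos: [0.5651, 0.0092, 0.0518]
eef_rot: [3.141, 0.002, 1.64]
force: [-0.9, -10.6, 4.7]
grip_width: 0.0196
grip_force: 40.0
```

```bash
python3 fx.py; python3 -c "
from h import *
F=[]
for _ in range(5): cams.camera('side'); F.append(ctrl.get_obs()['force'])
print(np.mean(F,0).round(2))"
```

```text
tcp XY -102.1 -0.7
pad [27.2 44.9] [-21.9  21. ]
foot 1969 [-6. 30.] [-20.5  18.7] rect [13.3 -0.9] [39.1 40.6] 0.9
fin 815 [19.  26.4] [-13.6  12.8] rect [22.8 -0.6] [ 8.  28.2] 0.2
fin 900 [-0.7  7.2] [-14.5  12.2] rect [ 3.3 -1.1] [ 8.2 28. ] 0.3
jaw [-12.9  -6.9  -6.5] [-21.9  21.3]
[  0.19 -10.54   5.23]
```

```bash
python3 -c "
from station import ctrl
print(ctrl.hand_in())"
```

```text
the job is handed in; nothing more can be done
None
```

Job handed in: two blue spacers stand upright in the gap (about 53 mm), clamped between the jaw and the red pad by my push alone. The pad is pressed in about 8 mm of its 16 mm, by camera and force readings, and the gripper still holds the post.

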